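# Release a sprung sample tray: draw its lock pin and park it in the collar notch

### The arm

A 7-joint arm with a two-finger parallel gripper is mounted at the origin on a cart in front of the work surface, level with it; the furniture and walls round the work are solid. World frame = base frame: x ahead of the robot, y to its left, z up, the work surface at z = 0. Lengths are in m, angles in rad, forces in N, time in s.
With the tool pointing down it reaches from about 0.35 to 0.9 m from the base axis. Payload 8.1 kg.
Tool frame: the origin (TCP) lies at the very end of the fingers, on their centre line; the grasp point (between the pads) lies 19 mm behind it; x points along the fingers, y is the direction in which the jaws open and shut, and the axes are right-handed (so a half turn about x gives the same grasp; the last joint's range is limited). The gripper opens to 92 mm and grips with 3 to 60 N. Pads are 19 mm wide; open, the fingers measure 130 mm over their backs; the gripper's body (75 mm by 190 mm) begins 47 mm behind the grasp point.
Start: joints at [-0.103, 0.434, 0.025, 1.573, -0.012, 1.134, -0.075], TCP at [0.625, -0, 0.227] pointing down, gripper open.
Joint ranges: [-2.62, 2.62], [-0.44, 2.09], [-1.27, 1.32], [0.08, 2.57], [-1.32, 4.46], [0.12, 2], [-2.74, 2.74]. Speed limits (rad/s): [2.22, 2.22, 3.01, 3.01, 3.14, 3.14, 3.14].

### API

Orientations are given as a rotation vector (axis times angle).
In Python, from cell import * gives the robot as it stands.
- The arm moves only by the shell command python3 -m handwheel 'ROWS' [FORCE]. ROWS is JSON, a list of rows, each a list of 7 numbers: the opening, from 0 (shut) to 1 (fully open), then the shift along the tool's x, y, z in m, then the turn, a rotation vector about the tool's x, y, z in rad. A call has 1 to 10 rows; each row shifts and turns the commanded pose from where the row before left it, along the tool's axes as they then stand; what a row does not reach is not made up. A row lasts 1/10 s, in which the tool goes at most 50 mm and 8.59 degrees, less where a joint would pass 70% of its speed; a pose out of reach is approached as far as the arm can. A call is refused whole if a number of a shift passes 0.05 or a number of a turn 0.15, either way. A call with a gripper value outside its range is refused whole. The fingers move at their own pace and stop on an object; FORCE is the grip in N (left out, the last holds). Time passes only in rows, so rows that do not move let the fingers close. It gives the time, the measured TCP pose, the force and the opening at its end, in the units of the state.
- observe(): the state, without advancing time (a new reading comes with each control period).
- get_image(name): name is "scene" or "side" or "wrist"; returns (picture, depth): 480x640x3 uint8, blue, green, red; 480x640 float32, m along the optical axis (not along the pixel's ray), 0 where there is no reading.
- get_calibration(name): a dict with "camera_matrix" (3x3 intrinsics, pixels), "pose" (4x4, takes a point from camera to world coordinates). Camera axes: x right, y down, z forward; pixel columns grow to the right and rows downward; lengths in m; the calibration is good to about 2 mm. A picture is of the moment at which its call begins: read the wrist's pose just before it. get_calibration takes no time and is no camera call; for the wrist camera it gives the pose at the moment of the call.
- sign_off(): hands the job in, once; it reports no verdict.
The state is a dict: "clock": time; "joints": joint angles; "dq": joint speeds; "joint_efforts": joint torques, N m; "position": TCP position; "ee_rot": TCP orientation; "force": force on the tool from outside, world axes, zero at the start; "ft_torque": the same for the moment, N m; "width": opening from 0.0 (shut) to 1.0 (fully open).
Only numpy, scipy, OpenCV 4.12 (cv2) and the standard library are available. Lean on these libraries where they do the work, as an engineer would, in place of code of your own. Each camera call takes 0.05 s, during which the arm holds its last target. There are 200 camera calls.

### The job

Unlock the small round sample tray: draw its T-handled lock pin straight up until the sprung tray swings free, turn the pin clockwise (seen from above), and park it with its side lug lowered right down into the notch of the dark collar. The collar is clamped at a different angle each time, so look or feel for the notch; then let go, leaving the pin parked upright in its sleeve and the timer, weight and beaker beside it undisturbed.

Things in the scene. Friction and masses are not known exactly. Their poses are not given: they have to be found in the camera images.
- station: Fixed lock station: grey base plate 250 x 120 x 12 mm, steel bracket, slotted steel sleeve (outside 42 mm). Origin on the worktop on the bore axis; z up along the bore, x towards the tray's pivot 100 mm away. Bore 20 mm wide from z = 40 to 92 mm (rim). A 13 mm slot down the sleeve's -x side, open at the rim, takes the pin's lug.
- notch_level (a point): Point ON the bore axis at the height of the notch floor, 100 mm over the worktop (axes as station). The dark collar's block stands 22 to 43 mm out from this axis, with a radial notch 14 mm wide between two 8 mm wide lips, tops 12 mm above the floor. The notch's direction is not measured: 0.90 to 1.50 rad from the slot, clockwise seen from above (from station -x towards +y).
- pin: Loose steel lock pin, 154 mm long, about 0.3 kg. Origin at its lower tip, z up the shank (18 mm thick, 1 mm play all round in the bore). At the start the tip is at station z = 12 mm. It clears the tray when lifted over 18 mm; parked in the notch it stands 40 mm above its start (tip at z = 52 mm). The tray's spring presses on it: drawing takes up to 12 N.
- tbar (a point): Centre of the T-bar on top of the pin, 146 mm above the pin's tip: bar 70 mm long (pin x), 14 mm wide (y), 16 mm high, about 158 mm over the worktop at the start. Grip it from above across its width.
- lug (a point): Middle of the exposed lug: a round rod 10 mm thick sticking out along the pin's -x to 42 mm from its axis, centred 53 mm above the tip; this point is 30 mm from the axis. At the start it is in the slot, underside at station z = 60 mm. It clears the sleeve's rim when the pin is lifted 32 mm and the collar's lips when lifted 52 mm.
- tray (a joint): Turn of the round grey tray (150 mm disc, top at z = 30 mm, four capped pots fixed on it, 60 mm high) about its pivot, rad: 0 = locked (the pin passes through its tongue), 0.55 = swung free against its stop. A spring turns it by itself within about 2 s once the pin is drawn.
- timer: Bystander: white timer 62 x 62 x 18 mm lying on the worktop; origin at the centre of its underside.
- weight: Bystander: brass 50 mm high, 29 mm thick balance weight with a knob; origin at the centre of its underside.
- beaker: Bystander: empty clear beaker 73 x 83 x 98 mm; origin at the centre of its underside.
Things that resemble listed ones, but are neither listed nor needed, are in the scene too. Several things have the shape of the pin; the one meant has the colours described above.

How it is judged:
On the way:
1. the pin is drawn up clear of the tray, still in its sleeve, and the tray swings free (z of pin in the frame of station above 0.032 m and value of joint tray above 0.15 rad and horizontal distance between pin and station below 0.01 m), for 0.1 s.
At the end, for the whole second after the job is handed in: Pin released, at rest, upright within 0.12 rad, tip within 8 mm of the bore axis and 47.5 to 56.5 mm above the station's underside (lug down in the notch; 44 on the sleeve rim, 64 on a lip), turned over 0.7 rad from the slot. Tray swung past 0.45 rad (z of pin in the frame of station between 0.0475 and 0.0565 m and horizontal distance between pin and station below 0.008 m and angle between pin's own z axis and vertical below 0.12 rad and angle between the x axis of pin and the x axis of station, either way round above 0.7 rad and linear speed of pin below 0.02 m/s and value of joint tray above 0.45 rad and contact force between pin and the fingers below 0.1 N); the robot touches nothing.
It fails at once if a bystander (timer, weight, beaker) is shifted more than 30 mm or tipped (distance of any of timer, weight, beaker from where it was at the start of the episode above 0.03 m or angle between any of weight, beaker's own z axis and vertical above 0.5 rad).
It also fails if it takes over 48 s, if anything falls off the work surface, if the arm or the gripper's body presses on something with over 40 N, if the wrist force passes 120 N, or if a joint passes its speed limit or range.

## Working session

There is one attempt and no reset: what is moved stays moved. The work goes in short steps, Python scripts to look and compute and a shell command to move; the robot and the scene stay as the last step left them, time stands still between calls to the robot, and variables do not carry over. Pictures are saved under pics/ and viewed, about 8 in all and at most 12, crops included, and the job is handed in when it is done.

```bash
mkdir -p pics; ls; cat > h.py <<'E'
from cell import *
import numpy as np, cv2
from scipy.spatial.transform import Rotation as R
def snap(n,f):
    c=get_calibration(n); im,d=get_image(n); cv2.imwrite(f'pics/{f}.png',im)
    np.savez(f'pics/{f}.npz',im=im,d=d,K=c['camera_matrix'],T=c['pose']); return im,d
def pt(f,u,v,z=None,r=1):
    q=np.load(f'pics/{f}.npz'); K,T=q['K'],q['T']
    ray=np.linalg.inv(K)@[u,v,1]
    if z is None:
        w=q['d'][v-r:v+r+1,u-r:u+r+1]; w=w[w>0]; s=np.median(w) if len(w) else np.nan
    else: s=(z-T[2,3])/(T[:3,:3]@ray)[2]
    return T[:3,:3]@(ray*s)+T[:3,3]
def cloud(f):
    q=np.load(f'pics/{f}.npz'); d=q['d']; v,u=np.mgrid[:480,:640]
    p=np.stack([u,v,np.ones_like(u)],-1)@np.linalg.inv(q['K']).T*d[...,None]
    p=p@q['T'][:3,:3].T+q['T'][:3,3]; p[d<=0]=np.nan; return p
E
python3 - <<'E'
from h import *
print(observe())
a,_=snap('scene','s0'); b,_=snap('wrist','w0')
E
```

```text
pics
{'clock': 0.0, 'joints': array([-0.10259144,  0.43520922,  0.02500842,  1.57404353, -0.01160206,
        1.13399935, -0.07507203]), 'dq': array([ 0.00064458, -0.00083547,  0.00173928,  0.00114117,  0.0005602 ,
       -0.00032812, -0.00143386]), 'joint_efforts': array([ 3.89017032e-04, -6.67853522e+01,  9.84863900e-01, -3.14464223e+01,
       -6.05165795e-02,  4.27553023e-02,  1.12382318e-04]), 'position': array([ 6.24517911e-01, -8.02019288e-05,  2.25974648e-01]), 'ee_rot': array([ 1.20843679,  1.21015888, -1.2104414 ]), 'force': array([-1.3047218 ,  0.45427263,  0.05692363]), 'ft_torque': array([-0.06184539,  0.00830614,  0.03050205]), 'width': 1.0007584421180697}
```

View pics/s0.png

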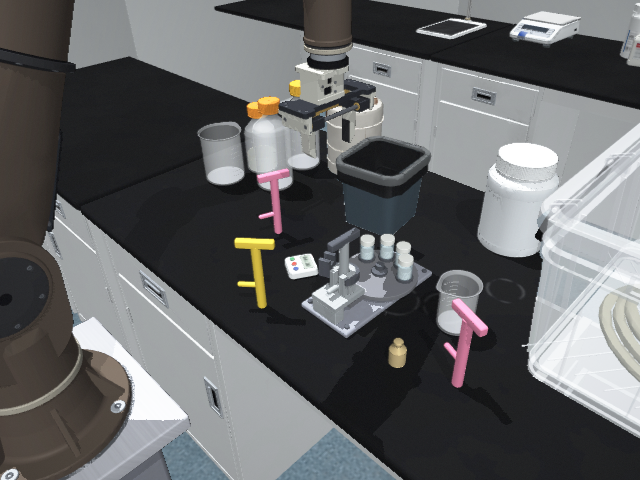

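View pics/w0.png

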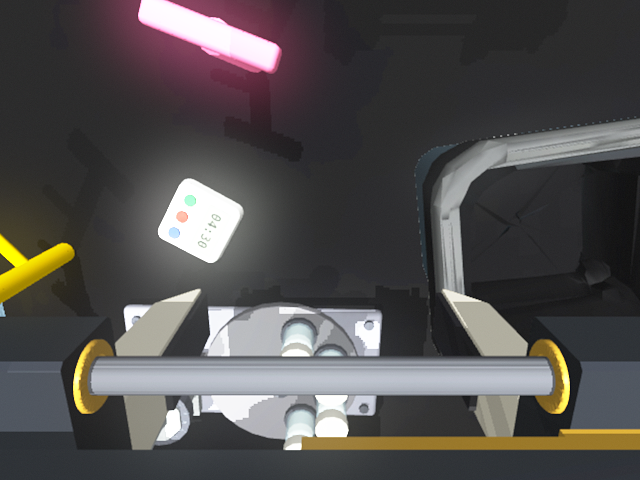

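Candidates for the pin: pink (275,200), yellow (257,270), pink (465,345) and dark steel (343,250) in the station. The steel one in the sleeve matches the description. I'll check it in one crop.

```bash
python3 - <<'E'
from h import *
im=cv2.imread('pics/s0.png')
cv2.imwrite('pics/s0c.png',cv2.resize(im[220:345,290:450],None,fx=5,fy=4.8,interpolation=cv2.INTER_CUBIC)[:600])
snap('side','d0')
d=cv2.imread('pics/d0.png'); cv2.imwrite('pics/d0v.png',d)
for n,u,v in [('tbar',344,241),('timer',300,265),('wt',398,355),('beaker',460,290),('plate',350,322),('pot',367,240),('yel',255,243),('pink',273,175),('bin',380,150)]: print(n,pt('s0',u,v).round(3))
print(get_calibration('wrist')['pose'].round(3))
E
```

```text
tbar [ 0.479 -0.176  0.162]
timer [ 0.506 -0.029  0.017]
wt [ 0.441 -0.331  0.031]
beaker [ 0.618 -0.329  0.058]
plate [ 0.458 -0.21   0.011]
pot [ 0.598 -0.127  0.079]
yel [ 0.38  -0.059  0.153]
pink [0.564 0.107 0.152]
bin [0.841 0.044 0.132]
[[ 1.    -0.001 -0.001  0.625]
 [-0.001 -0.953 -0.304  0.082]
 [-0.001  0.304 -0.953  0.384]
 [ 0.     0.     0.     1.   ]]
```

View pics/s0c.png

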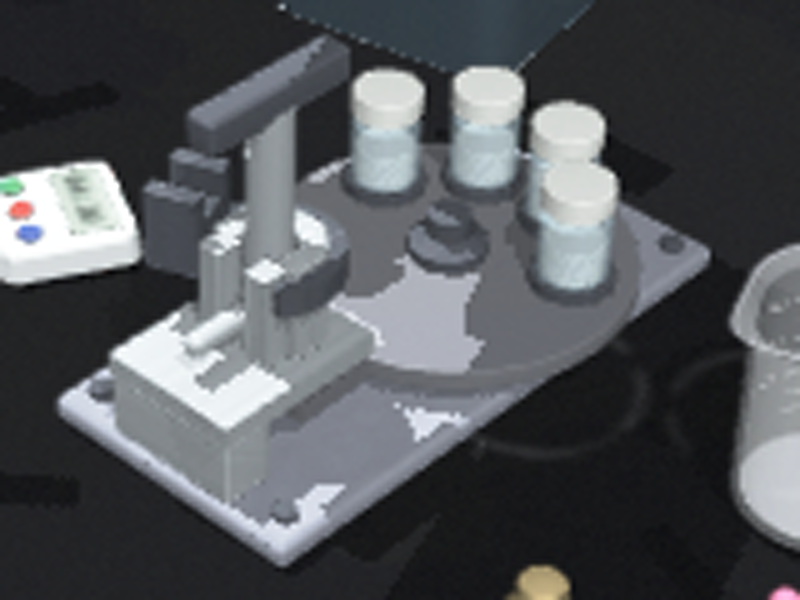

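View pics/d0v.png

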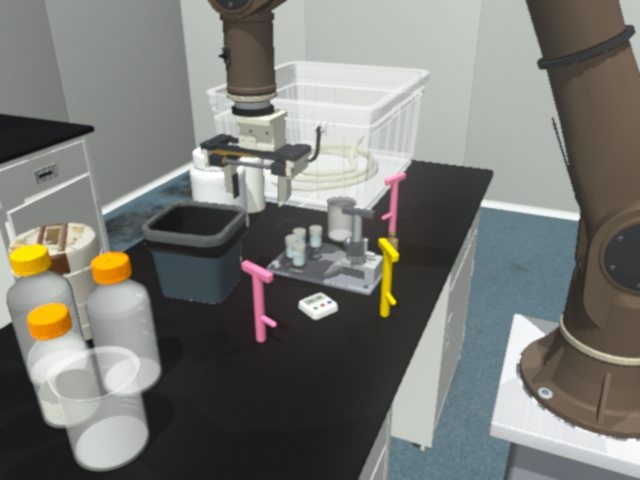

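The crop shows a steel pin with a dark T-bar. Its lug lies in the slot at crop (215,330), pointing towards the robot. The collar block with its notch is at crop (185,210), on the timer side. Next I measure the bar, plate and block.

```bash
python3 - <<'E'
from h import *
for f in ['s0','d0']:
    p=cloud(f).reshape(-1,3); p=p[~np.isnan(p[:,0])]
    n=p[np.hypot(p[:,0]-.48,p[:,1]+.176)<.06]
    b=n[(n[:,2]>.148)&(n[:,2]<.18)]
    t=b[b[:,2]>.160]
    print(f,len(b),len(t),b.min(0).round(3),b.max(0).round(3))
    if len(t)>5: print(' top',cv2.minAreaRect((t[:,:2]*1000).astype(np.float32)))
    if len(b)>5: print(' bar',cv2.minAreaRect((b[:,:2]*1000).astype(np.float32)))
    pl=p[(abs(p[:,2]-.012)<.004)&(np.hypot(p[:,0]-.55,p[:,1]+.176)<.22)]
    print(' plate',len(pl),cv2.minAreaRect((pl[:,:2]*1000).astype(np.float32)))
    l=n[(n[:,2]>.100)&(n[:,2]<.118)]
    print(' lips',len(l)); print(np.round(l[::max(1,len(l)//25)]*1000).astype(int).tolist())
print('plate corners(scene)')
for u,v in [(303,303),(346,333),(431,272)]: print(pt('s0',u,v,.012).round(4))
print('bar ends, top z=.166', [pt('s0',u,v,.166).round(4) for u,v in [(328,244),(359,229)]])
E
```

```text
s0 401 259 [ 0.449 -0.18   0.148] [ 0.52  -0.16   0.169]
 top ((484.468994140625, -170.40342712402344), (15.205693244934082, 70.04885864257812), 88.0434799194336)
 bar ((484.44183349609375, -170.91644287109375), (17.498689651489258, 69.8552474975586), 86.26740264892578)
 plate 1852 ((538.5836181640625, -176.471435546875), (360.5957946777344, 371.2115478515625), 78.51481628417969)
 lips 276
[[484, -125, 113], [479, -127, 112], [493, -141, 112], [488, -143, 113], [485, -144, 113], [483, -143, 112], [484, -137, 106], [479, -127, 100], [459, -134, 113], [486, -138, 100], [468, -143, 111], [460, -138, 110], [484, -145, 101], [463, -141, 108], [477, -168, 114], [461, -137, 105], [479, -147, 100], [459, -134, 102], [475, -149, 101], [458, -135, 101], [468, -152, 104], [460, -141, 100], [478, -172, 107], [479, -164, 100], [479, -169, 101], [482, -178, 101]]
d0 291 149 [ 0.45  -0.175  0.148] [ 0.52  -0.155  0.167]
 top ((484.8336181640625, -166.25193786621094), (17.785247802734375, 70.29154968261719), 89.77888488769531)
 bar ((484.8111267089844, -164.96275329589844), (18.127107620239258, 70.19408416748047), 87.34022521972656)
 plate 1455 ((523.50146484375, -162.42050170898438), (344.990234375, 339.2728271484375), 77.39299011230469)
 lips 138
[[478, -167, 118], [480, -162, 117], [486, -160, 114], [477, -165, 114], [482, -160, 113], [489, -162, 108], [478, -163, 110], [483, -158, 109], [489, -157, 106], [479, -160, 106], [487, -139, 112], [484, -161, 103], [470, -152, 110], [484, -135, 112], [468, -142, 112], [485, -128, 113], [463, -140, 112], [481, -129, 111], [483, -121, 112], [461, -133, 110], [474, -145, 100], [482, -125, 106], [470, -140, 101], [484, -124, 103], [466, -128, 105], [484, -123, 101], [463, -126, 104], [471, -127, 100]]
plate corners(scene)
[ 0.4348 -0.1126  0.012 ]
[ 0.433  -0.2239  0.012 ]
[ 0.6746 -0.2322  0.012 ]
bar ends, top z=.166 [array([ 0.4506, -0.1662,  0.166 ]), array([ 0.5191, -0.1742,  0.166 ])]
```

```bash
python3 -m handwheel '[[1,0,-0.028,0.0336,0,0,0],[1,0,-0.028,0.0336,0,0,0],[1,0,-0.028,0.0336,0,0,0],[1,0,-0.028,0.0336,0,0,0],[1,0,-0.028,0.0336,0,0,0],[1,0,0,0,-0.14,0,0],[1,0,0,0,-0.14,0,0],[1,0,0,0,-0.14,0,0],[1,0,0,0,-0.14,0,0],[1,0,0,0,-0.14,0,0]]' 40
python3 -m handwheel '[[1,0,0,0,-0.14,0,0],[1,0,0,0,-0.14,0,0],[1,0,0,0,-0.14,0,0],[1,0,0,0,-0.14,0,0],[1,0,0,0,-0.14,0,0],[1,0,0,0,-0.14,0,0],[1,0,0,0,0,0,0],[1,0,0,0,0,0,0]]'
python3 - <<'E'
from h import *
o=observe(); M=R.from_rotvec(o['ee_rot']).as_matrix(); print(o['position'].round(4),M.round(3),o['joints'].round(2))
print(get_calibration('wrist')['pose'].round(3))
snap('wrist','w1')
E
```

```text
clock: 1.15
position: [0.4848, -0.168, 0.2265]
ee_rot: [0.676, 1.464, -0.676]
force: [0.4, 0.1, 0.0]
width: 1.003
clock: 1.95
position: [0.4848, -0.1681, 0.2266]
ee_rot: [0.028, 1.571, -0.028]
force: [0.1, 0.1, -0.4]
width: 1.001
[ 0.4848 -0.1681  0.2266] [[-0.     0.035  0.999]
 [ 0.     0.999 -0.035]
 [-1.     0.    -0.   ]] [ 0.38  0.27 -0.18  1.83  0.05  1.05  1.71]
[[ 0.036  0.952  0.303  0.403]
 [ 0.999 -0.034 -0.011 -0.166]
 [-0.     0.303 -0.953  0.385]
 [ 0.     0.     0.     1.   ]]
```

View pics/w1.png

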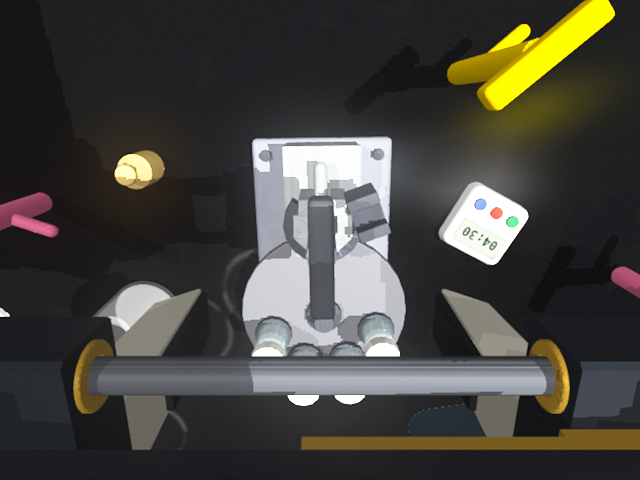

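The wrist view shows the dark T-bar at (321,197)–(321,325), nearly aligned with the tool. The collar block with its notch is at (368,211). I'll measure both.

```bash
python3 - <<'E'
from h import *
f='w1'; p=cloud(f).reshape(-1,3); p=p[~np.isnan(p[:,0])]
n=p[np.hypot(p[:,0]-.485,p[:,1]+.168)<.06]
t=n[(n[:,2]>.160)&(n[:,2]<.175)]
print('bar',len(t),np.median(t[:,2]).round(4),cv2.minAreaRect((t[:,:2]*1000).astype(np.float32)))
l=n[(n[:,2]>.107)&(n[:,2]<.118)&(n[:,1]>-.15)]
print('lips',len(l),np.median(l[:,2]),l.mean(0),cv2.minAreaRect((l[:,:2]*1000).astype(np.float32)))
fl=n[(n[:,2]>.09)&(n[:,2]<.106)&(n[:,1]>-.15)]; print('floor',len(fl),fl.mean(0))
im=cv2.imread('pics/w1.png'); cv2.imwrite('pics/w1c.png',cv2.resize(im[170:270,270:400],None,fx=6,fy=6,interpolation=cv2.INTER_CUBIC))
E
```

```text
bar 3052 0.1657 ((486.5281066894531, -169.1481170654297), (13.910526275634766, 69.49217987060547), 88.42839813232422)
lips 827 0.11186278608693662 [ 0.47679905 -0.13750727  0.11164566] ((476.8983459472656, -137.68820190429688), (30.2443904876709, 21.3144474029541), 17.96502685546875)
floor 829 [ 0.47778548 -0.13915808  0.0989882 ]
```

View pics/w1c.png

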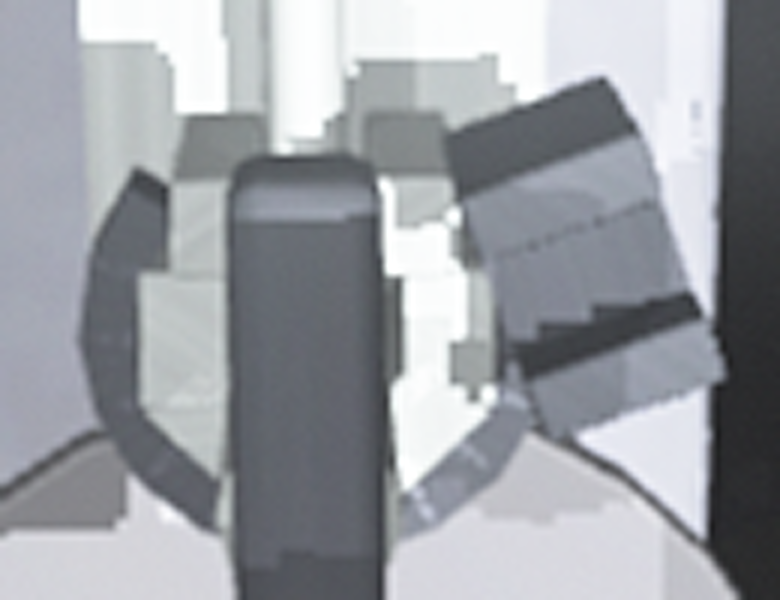

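The block measures 30 × 21 mm with tops at 112 mm, as specified. It puts the notch at 1.23 rad from the slot, and the bar centre is at (0.4865, -0.169). Now I descend and grip the bar only, because the 18 mm shank starts below it.

```bash
python3 -m handwheel '[[1,0.02,-0.001,0.0015,-0.008,0,0],[1,0.02,0,0,0,0,0],[1,0.02,0,0,0,0,0],[1,0.0145,0,0,0,0,0],[0.1,0,0,0,0,0,0],[0.1,0,0,0,0,0,0],[0.1,0,0,0,0,0,0],[0.1,0,0,0,0,0,0],[0.1,0,0,0,0,0,0],[0.1,0,0,0,0,0,0]]' 40
python3 -m handwheel '[[0.05,0,0,0,0,0,0],[0.05,0,0,0,0,0,0],[0.05,0,0,0,0,0,0],[0.05,0,0,0,0,0,0]]' 50
```

```text
clock: 3.0
position: [0.4866, -0.1691, 0.1526]
ee_rot: [0.018, 1.57, -0.018]
force: [0.0, 1.1, -0.8]
width: 0.527
clock: 3.4
position: [0.4865, -0.1688, 0.1522]
ee_rot: [0.018, 1.571, -0.018]
force: [-0.0, 3.5, 0.8]
width: 0.185
```

```bash
python3 -m handwheel '[[0,0,0,0,0,0,0],[0,0,0,0,0,0,0],[0,0,0,0,0,0,0]]' 55
```

```text
clock: 3.7
position: [0.4865, -0.1686, 0.1522]
ee_rot: [0.018, 1.571, -0.017]
force: [-0.3, 3.0, 1.3]
width: 0.148
```

```bash
python3 -m handwheel '[[0,-0.005,0,0,0,0,0],[0,-0.005,0,0,0,0,0],[0,-0.006,0,0,0,0,0],[0,-0.006,0,0,0,0,0]]' && python3 -m handwheel '[[0,-0.006,0,0,0,0,0],[0,-0.006,0,0,0,0,0],[0,-0.006,0,0,0,0,0],[0,-0.006,0,0,0,0,0],[0,-0.006,0,0,0,0,0],[0,-0.005,0,0,0,0,0],[0,0,0,0,0,0,0],[0,0,0,0,0,0,0],[0,0,0,0,0,0,0]]'
python3 - <<'E'
from h import *
snap('wrist','w2'); snap('scene','s2')
im=cv2.imread('pics/s2.png');c=cv2.resize(im[180:345,290:450],None,fx=3,fy=3,interpolation=cv2.INTER_CUBIC)
cv2.imwrite('pics/s2c.png',c)
E
```

```text
clock: 4.1
position: [0.4863, -0.1689, 0.1748]
ee_rot: [0.018, 1.571, -0.018]
force: [-0.5, 2.9, -4.8]
width: 0.146
clock: 5.0
position: [0.4866, -0.1691, 0.2092]
ee_rot: [0.018, 1.57, -0.018]
force: [-0.4, 2.6, -1.9]
width: 0.144
```

View pics/s2c.png

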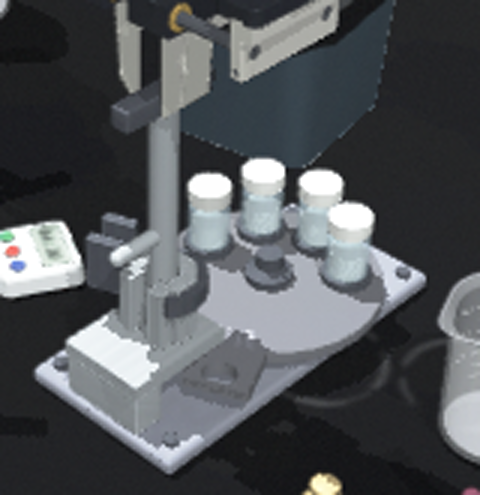

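The tray has swung: its tongue is bare at crop (225,365). The lug at (130,248) is above the rim, and the pin is still upright in its sleeve. Next I turn it clockwise by 1.235 rad.

```bash
python3 -m handwheel '[[0,0,0,0,0.1235,0,0],[0,0,0,0,0.1235,0,0],[0,0,0,0,0.1235,0,0],[0,0,0,0,0.1235,0,0],[0,0,0,0,0.1235,0,0],[0,0,0,0,0.1235,0,0],[0,0,0,0,0.1235,0,0],[0,0,0,0,0.1235,0,0],[0,0,0,0,0.1235,0,0],[0,0,0,0,0.1235,0,0]]' && python3 -m handwheel '[[0,0,0,0,0,0,0],[0,0,0,0,0,0,0]]'
python3 - <<'E'
from h import *
o=observe(); M=R.from_rotvec(o['ee_rot']).as_matrix(); print(np.degrees(np.arctan2(M[1,2],M[0,2])),o['position'],o['ft_torque'])
snap('wrist','w3'); snap('scene','s3')
a=cv2.resize(cv2.imread('pics/s3.png')[200:310,300:400],None,fx=4,fy=4,interpolation=cv2.INTER_CUBIC)
b=cv2.resize(cv2.imread('pics/w3.png')[130:350,220:420],(400,440))
cv2.imwrite('pics/m3.png',np.hstack([a,b]))
E
```

```text
clock: 6.1
position: [0.4868, -0.1691, 0.2091]
ee_rot: [0.979, 1.339, -0.979]
force: [1.9, 2.0, -3.2]
width: 0.145
clock: 6.3
position: [0.4866, -0.169, 0.2092]
ee_rot: [0.973, 1.342, -0.973]
force: [1.1, 2.0, -2.5]
width: 0.144
-71.84719754383566 [ 0.48664287 -0.16897613  0.20916276] [ 0.65863046 -0.43088702  0.0098096 ]
```

View pics/m3.png

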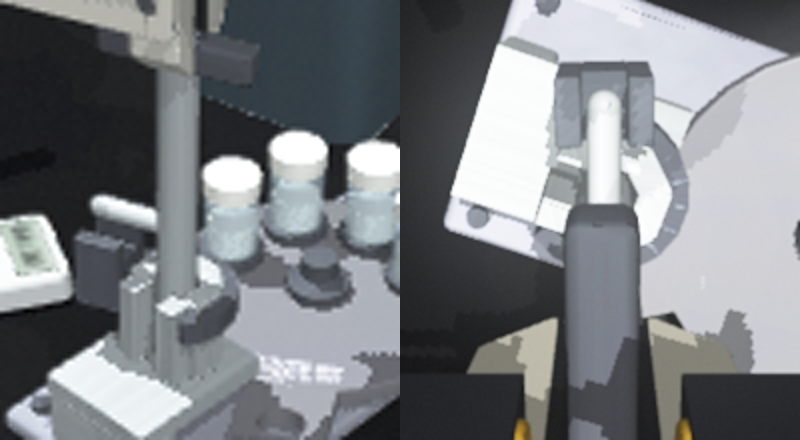

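In the wrist crop the lug at (603,110) is centred between the lips at (570,…) and (638,…). Lowering it gently.

```bash
python3 -m handwheel '[[0,0.002,0,0,0,0,0],[0,0.002,0,0,0,0,0],[0,0.002,0,0,0,0,0],[0,0.002,0,0,0,0,0]]' && python3 -m handwheel '[[0,0.002,0,0,0,0,0],[0,0.002,0,0,0,0,0],[0,0.002,0,0,0,0,0],[0,0.002,0,0,0,0,0],[0,0.001,0,0,0,0,0],[0,0,0,0,0,0,0]]'
```

```text
clock: 6.8
position: [0.4864, -0.1691, 0.201]
ee_rot: [0.975, 1.341, -0.975]
force: [0.6, 2.7, -1.6]
width: 0.145
clock: 7.4
position: [0.4864, -0.1691, 0.1921]
ee_rot: [0.976, 1.341, -0.976]
force: [-0.2, 2.4, -2.4]
width: 0.142
```

It went down without resistance. Releasing and backing off straight up.

```bash
python3 -m handwheel '[[0.3,0,0,0,0,0,0],[0.5,0,0,0,0,0,0],[0.6,0,0,0,0,0,0],[0.6,0,0,0,0,0,0],[0.6,0,0,0,0,0,0],[0.6,0,0,0,0,0,0]]' && python3 -m handwheel '[[0.6,-0.01,0,0,0,0,0],[0.6,-0.02,0,0,0,0,0],[0.6,-0.02,0,0,0,0,0],[0.6,-0.02,0,0,0,0,0],[0.6,-0.02,0,0,0,0,0],[0.6,0,0,0,0,0,0],[0.6,0,0,0,0,0,0]]'
python3 - <<'E'
from h import *
snap('wrist','w4'); snap('scene','s4')
a=cv2.resize(cv2.imread('pics/s4.png')[200:310,300:400],None,fx=4,fy=4,interpolation=cv2.INTER_CUBIC)
b=cv2.resize(cv2.imread('pics/w4.png')[130:350,220:420],(400,440))
cv2.imwrite('pics/m4.png',np.hstack([a,b]))
for f in ['w4','s4']:
    p=cloud(f).reshape(-1,3); p=p[~np.isnan(p[:,0])]
    t=p[(np.hypot(p[:,0]-.4865,p[:,1]+.169)<.05)&(p[:,2]>.195)&(p[:,2]<.22)]
    print(f,len(t),np.median(t[:,2]),cv2.minAreaRect((t[:,:2]*1000).astype(np.float32)))
for n,u,v in [('timer',300,265),('wt',398,355),('beaker',460,290)]: print(n,pt('s4',u,v).round(3))
E
```

```text
clock: 8.0
position: [0.4864, -0.169, 0.1922]
ee_rot: [0.976, 1.341, -0.976]
force: [-0.2, -0.5, 0.4]
width: 0.586
clock: 8.7
position: [0.4866, -0.1691, 0.2828]
ee_rot: [0.976, 1.34, -0.975]
force: [-0.8, -0.6, -0.4]
width: 0.601
w4 2612 0.20368475452419982 ((489.7113037109375, -175.8621826171875), (14.008956909179688, 69.9881362915039), 18.94024085998535)
s4 347 0.20226217151104997 ((488.056640625, -178.04061889648438), (16.127296447753906, 68.37860107421875), 18.769649505615234)
timer [ 0.507 -0.028  0.016]
wt [ 0.441 -0.331  0.03 ]
beaker [ 0.618 -0.329  0.057]
```

View pics/m4.png

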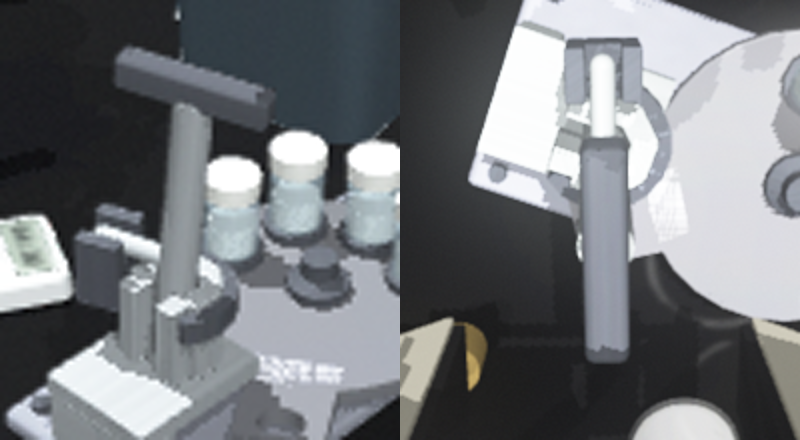

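The lug is down between the lips and the tray and bystanders are fine, but the pin leans a little in its play. I'll quantify that lean against the limits.

```bash
python3 - <<'E'
from h import *
c0=np.array([.4865,-.1691])
for f in ['w1','w4']:
    p=cloud(f).reshape(-1,3); p=p[~np.isnan(p[:,0])]
    lo,hi=(.160,.172) if f=='w1' else (.195,.215)
    t=p[(np.hypot(*(p[:,:2]-c0).T)<.05)&(p[:,2]>lo)&(p[:,2]<hi)]
    A=np.c_[t[:,:2]-t[:,:2].mean(0),np.ones(len(t))]; z=t[:,2]; k=np.ones(len(t),bool)
    for _ in range(6):
        s=np.linalg.lstsq(A[k],z[k],rcond=None)[0]; r=z-A@s; k=abs(r)<.0012
    n=np.array([-s[0],-s[1],1]); n/=np.linalg.norm(n)
    ctr=np.r_[np.array(cv2.minAreaRect((t[k][:,:2]*1000).astype(np.float32))[0])/1000,0]; ctr[2]=s[2]+s[:2]@(ctr[:2]-t[:,:2].mean(0))
    tip=ctr-.154*n
    print(f,k.sum(),'tilt',np.arccos(n[2]).round(3),n.round(3),'top',ctr.round(4),'tip',tip.round(4),'off',(tip[:2]-c0).round(4))
print(observe()['clock'],observe()['force'])
E
```

```text
w1 2532 tilt 0.009 [-0.005  0.007  1.   ] top [ 0.4864 -0.169   0.1658] tip [ 0.4873 -0.1701  0.0118] off [ 0.0008 -0.001 ]
w4 2105 tilt 0.068 [ 0.025 -0.063  0.998] top [ 0.4897 -0.1763  0.2037] tip [ 0.4859 -0.1665  0.0501] off [-0.0006  0.0026]
8.8 [-0.3522448   0.39349468 -0.34471264]
```

```bash
python3 -c "
from cell import *
print(sign_off())"
```

```text
the job is handed in; nothing more can be done
None
```

The pin is parked with its lug in the collar's notch, and I handed the job in at about 9 s of the 48 s allowed. Sign-off reports no verdict, so the checks below are mine.

- **What I did:** I gripped the T-bar across its width and drew the pin up 57 mm. The tray swung free. I turned the pin 1.235 rad clockwise to the notch, which I had measured at about 1.23 rad from the slot. The lug then lowered 17 mm without resistance, and I released the pin and backed off about 90 mm straight up.
- **Pin at the end:** The tip is at about z = 50 mm (47.5 to 56.5 allowed) and about 3 mm off the bore axis (8 allowed). The lug shows between the two lips.
- **Lean:** The released pin settled with a lean of about 0.07 rad in its bore play. That is within the 0.12 rad limit, but it isn't perfectly upright.
- **Tray and bystanders:** The pictures show the tray swung well clear, but I didn't measure its angle. The timer, weight and beaker read within about 1 mm of where they were at the start.
- **Arm:** The tool forces I read stayed under about 6 N, and the gripper was clear of everything at hand-in.

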